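# Refit the wooden grip on a saucepan handle

## Robot

A 6-joint arm with a two-finger parallel gripper is mounted at the origin on a cart in front of the work surface, level with it; the furniture and walls round the work are solid. World frame = base frame: x ahead of the robot, y to its left, z up, the work surface at z = 0. Lengths are in m, angles in rad, forces in N, time in s.
With the tool pointing down it reaches from about 0.35 to 0.925 m from the base axis. Payload 6.4 kg.
Tool frame: the origin (TCP) lies at the very end of the fingers, on their centre line; the grasp point (between the pads) lies 19 mm behind it; z points along the fingers, y is the line along which they close (so a half turn about z gives the same grasp; the last joint's range is limited). The gripper opens to 94 mm and grips with 3 to 60 N. Pads are 16 mm wide; open, the fingers measure 119 mm over their backs; the gripper's body (75 mm by 177 mm) begins 78 mm behind the grasp point.
Start: joints at [1.048, 0.245, 1.558, -0, 1.339, -0.174], TCP at [0.222, 0.611, 0.205] pointing down, gripper open.
Joint ranges: [-3.13, 3.13], [-1.02, 2.26], [0.13, 2.54], [-0.95, 4.09], [0.21, 2.88], [-2.74, 2.74]. Speed limits (rad/s): [2.57, 2.57, 3.14, 3.14, 3.14, 3.14].

## Interface

Orientations are given as a 3x3 rotation matrix whose columns are the frame's x, y, z axes.
In Python, from cell import robot gives the robot as it stands.
- The arm moves only by the tool apply_moves, never from a script. Its argument "targets" is a list of rows, each a list of 2 entries, a list of its own where there are three numbers: the shift along the tool's x, y, z scaled (see below), then the turn about the tool's z scaled (see below). In form: [[[tx, ty, tz], spin], ...]. A call has 1 to 10 rows; each row shifts and turns the commanded pose from where the row before left it, along the tool's axes as they then stand; what a row does not reach is not made up. The controller multiplies each number of a shift by 200 mm and each number of a turn by 180 degrees. A row lasts 1/8 s, in which the tool goes at most 62.5 mm and 10.7 degrees, less where a joint would pass 70% of its speed; a pose out of reach is approached as far as the arm can. A call with a number of a shift or a turn outside -1 to 1 is refused whole. A call with a gripper value outside its range is refused whole. "hand" is the opening, from 0 (shut) to 1 (fully open), set as the call begins (left out, the last holds). The fingers move at their own pace and stop on an object; "grip_force" is the grip in N (left out, the last holds). Time passes only in rows, so rows that do not move let the fingers close. It gives the time, the measured TCP pose, the force, the opening and the grip force at its end, in the units of the state.
- robot.get_obs(): the state, without advancing time (a new reading comes with each control period).
- robot.camera(name): name is "scene" or "top" or "wrist"; returns a dict with "img" (384x512x3 uint8, red, green, blue), "vertical_fov" (degrees; the focal length in pixels is half the picture's height over the tangent of half this angle, whatever the lens; pixels are square), "cx", "cy" (the principal point, pixels), "dist" ([k1, k2, p1, p2, k3] as OpenCV has them; the pictures are not rectified), "eye" and "attitude" of the camera in the world; the wrist camera has in their place "mount" (4x4, takes a point from camera to tool coordinates, whose origin is the TCP and whose axes are the flange's). Camera axes: x right, y up, looking along -z (the intrinsics and any distortion apply to the point x, -y, -z); pixel columns grow to the right and rows downward; lengths in m; the calibration is good to about 2 mm. A picture is of the moment at which its call begins: read the wrist's pose just before it. There is no depth.
- robot.sign_off(): hands the job in; it is judged then, once.
Trained networks look in the newest picture that a camera, given by its name, has taken for a name from the list of things; names that differ only in an ending like _2 or _b are one class to them, and where a whole thing is asked for, a point or a joint stands for the part that bears it (a point fixed in the world has none). Each returns a list of dicts, best first, with "p" (0 to 1); they miss things now and then, are a little off and sometimes report something else, mostly with a low value. They report only what shows in the picture. A call takes as long as a camera call.
- robot.search_frame(query, camera): "rect" ([left, top, right, bottom] as shares, 0 to 1, of the picture: columns of its width, rows of its height, round what is visible of it).
The state is a dict: "clock": time; "qpos": joint angles; "dq": joint speeds; "tau": joint torques, N m; "position": TCP position; "ee_rot": TCP orientation; "contact_force": force on the tool from outside, world axes, zero at the start; "ft_torque": the same for the moment, N m; "grip_width": opening from 0.0 (shut) to 1.0 (fully open); "grasp_force": force on a finger pad.
Only numpy, scipy, OpenCV 4.12 (cv2) and the standard library are available. Lean on these libraries where they do the work, as an engineer would, in place of code of your own. Each camera call takes 0.05 s, during which the arm holds its last target. There are 200 camera calls.

## Task

The saucepan has come back from the oven with its handle stripped to the bare rod: put the handle together again. Slide the short steel collar onto the rod, then the wooden grip, and push both home against the brass stop nut; then press the steel end cap onto the rod's end until it sits tight against the grip, with no gap left anywhere, and let go. Work gently by feel, never force the parts or the pan, and leave the things standing about where they are.

Things in the scene. Friction and masses are not known exactly. Their poses are not given: they have to be found in the camera images.
- pan: White enamel saucepan, 160 mm across, rim 132 mm high, fast on an iron grate. Origin: on the hob, under its centre. Its handle is a bare level steel rod along the pan's own -x axis, at y=0, z=110 mm of its frame, pointing towards the robot. Distances along -x from the origin (mm): pan wall 80, boss (22 thick) to 98, rod 14 thick to 196, taper to 211, thin end 10 thick to 239, cone to 247.
- rod_root (a point): On the rod's axis where it leaves the boss, 98 mm from the pan's origin. Right outside sits a brass hexagon stop nut, 22 mm across, 8 mm thick. It is screwed to a different depth each time: its outer face lies 8 to 25 mm from this point towards the rod's end. Its place is not reported and it does not give: feel for it.
- rod_end (a point): Point of the rod (4 mm thick there), on its axis, 247 mm from the pan's origin along its -x. Two spring leaves stand out sideways (pan +y and -y) from the thin end, 4 to 23 mm back from this point, 15.6 mm over both at their highest (11 to 15 mm back); they pass through collar and grip but clamp the cap.
- board: Dark wooden chopping board lying flat, fixed, on feet over a burner: 220 x 260 mm, long side along its own y, top face at z=54 mm. Origin: on the hob, under its centre; the three loose parts lie on it in any order.
- collar: Short steel sleeve, the heat collar: 28 mm long, 36 mm across, bore 17.2 mm right through, 0.1 kg; both ends alike, a dark band round the middle. Origin: its centre; x is its axis. It lies on its side on the board, x within about 0.4 rad of the world's x.
- grip: Eight-sided pale wooden grip: 80 mm long, 34 mm across flats, bore 17.2 mm right through, 0.09 kg; both ends alike. Origin: its centre; x is its axis. It lies on one of its flats on the board, x within about 0.4 rad of the world's x.
- cap: Steel end cap: body 40 mm long, 30 mm across, origin at its centre, x its axis, 0.06 kg. Mouth at x=+20 mm (16 mm wide, 3 mm deep, then a 12 mm bore to 34 mm depth), turned away from the robot; hanging eye, 26 mm wide, to x=-42 mm. Lies on its side, x within 0.4 rad of world x. Spreading the spring leaves takes some 5 to 12 N, then a drag of 3 to 7 N; it stays where left; only the grip stops it.
- pepper_mill: Wooden pepper mill, 58 mm across, 170 mm high, a bystander. Origin: centre of its underside.
- salt_shaker: Glass salt shaker, 44 mm across, 90 mm high, a bystander. Origin: centre of its underside.
- jam_jar: Jam jar with a red lid, 65 mm across, 97 mm high, a bystander. Origin: centre of its underside.
- brush: Green washing-up brush lying down, 234 mm long, a bystander.
- spoon: Tablespoon lying down, 191 mm long, a bystander.

How it is judged:
By the outcome, as a careful person would: the job done as asked, in the order asked, and still so for the second after the job is handed in, with the robot touching nothing.
It also fails if it takes over 72 s, if anything falls off the work surface, if the arm or the gripper's body presses on something with over 40 N, if the wrist force passes 120 N, or if a joint passes its speed limit or range.

## Working session

There is one attempt and no reset: what is moved stays moved. The work goes in short steps, Python scripts to look and compute and a tool call to move; the robot and the scene stay as the last step left them, time stands still between calls to the robot, and variables do not carry over. Pictures are saved under pics/ and viewed, at most 10 in all, crops included, and the job is handed in when it is done.

Besides the shell and the picture viewer there is one more tool, called after "Call:" as a command line: name --argument value ..., lists and objects as JSON in quotes. apply_moves: Moves the arm, as the interface text tells. Shifts and turns lie within -1 to 1; 1 stands for 200 mm of shift or 180 degrees of turn. Its arguments: {"type":"object","properties":{"targets":{"type":"array","items":{"type":"array"}},"hand":{"type":"number"},"grip_force":{"type":"number"}},"required":["targets"]}

```bash
mkdir -p pics; ls
cat > h.py <<'E'
import numpy as np, cv2
from cell import robot
def cam(name):
    o=robot.get_obs(); c=robot.camera(name)
    h=c["img"].shape[0]; f=h/2/np.tan(np.radians(c["vertical_fov"])/2)
    c["K"]=np.array([[f,0,c["cx"]],[0,f,c["cy"]],[0,0,1.]])
    if name=="wrist":
        T=np.eye(4);T[:3,:3]=o["ee_rot"];T[:3,3]=o["position"]
        M=T@np.array(c["mount"]); c["R"]=M[:3,:3]; c["t"]=M[:3,3]
    else:
        c["R"]=np.array(c["attitude"]).reshape(3,3); c["t"]=np.array(c["eye"])
    return c
D=np.diag([1.,-1,-1])
def plane(c,px,z):
    px=np.array(px,float).reshape(-1,1,2)
    u=cv2.undistortPoints(px,c["K"],np.array(c["dist"],float)).reshape(-1,2)
    d=(c["R"]@D@np.c_[u,np.ones(len(u))].T).T
    return c["t"]+d*((z-c["t"][2])/d[:,2])[:,None]
def proj(c,P):
    P=np.array(P,float).reshape(-1,3)
    R=(c["R"]@D).T
    return cv2.projectPoints(P,cv2.Rodrigues(R)[0],-R@c["t"],c["K"],np.array(c["dist"],float))[0].reshape(-1,2)
def save(c,n): cv2.imwrite("pics/"+n+".png",c["img"][:,:,::-1])
E
python3 - <<'E'
from h import *
o=robot.get_obs(); print({k:np.round(v,3).tolist() for k,v in o.items()})
ims=[]
for n in("top","scene"):
    c=cam(n); save(c,n+"0"); print(n,c["vertical_fov"],c["t"],np.round(c["R"],3).tolist())
    np.save(n+".npy",c,allow_pickle=True)
    for q in["pan","rod_root","rod_end","board","collar","grip","cap","pepper_mill","salt_shaker","jam_jar","brush","spoon"]:
        for d in robot.search_frame(q,n)[:2]:
            r=np.array(d["rect"])*[512,384,512,384]; print(q,round(d["p"],2),r.round(1))
E
```

```text
pics
{'clock': 0.0, 'qpos': [1.048, 0.246, 1.559, -0.0, 1.339, -0.174], 'dq': [-0.0, -0.001, -0.001, 0.001, -0.001, 0.001], 'tau': [0.0, -41.583, -31.46, 0.068, 0.033, -0.0], 'position': [0.222, 0.61, 0.204], 'ee_rot': [[-0.94, 0.342, -0.001], [0.342, 0.94, -0.002], [0.0, -0.002, -1.0]], 'contact_force': [-0.028, 0.427, 0.017], 'ft_torque': [0.065, -0.014, -0.053], 'grasp_force': 0.0, 'grip_width': 1.001}
top 45.312525499616626 [ 0.33172247 -0.25263292  1.32077884] [[0.015, 0.98, -0.197], [-1.0, 0.016, 0.0], [0.003, 0.197, 0.98]]
pan 0.69 [170.8  99.7 234.5 218.2]
rod_root 0.83 [169.9  98.1 233.3 215.4]
rod_end 0.74 [169.2  98.3 232.9 219.6]
board 0.64 [239.2 185.1 339.7 275.5]
collar 0.41 [308.1 222.5 324.1 235.6]
grip 0.85 [278.9 205.9 294.2 236.5]
cap 0.57 [253.3 236.2 265.6 251. ]
cap 0.28 [234.8 187.2 337.1 275.2]
pepper_mill 0.64 [242.9 107.8 260.3 141.7]
salt_shaker 0.5 [242.  160.5 256.9 177.6]
jam_jar 0.87 [344.2 170.6 377.2 195.1]
jam_jar 0.63 [253.8 236.9 266.  256. ]
brush 0.67 [346.3 194.6 362.1 276. ]
brush 0.45 [140.3 182.  156.5 249.2]
spoon 0.67 [138.3 182.4 155.4 252.1]
spoon 0.25 [166.1  98.5 233.6 217.8]
scene 51.143409616228354 [ 0.12089054 -0.88176844  0.60217576] [[0.789, 0.331, -0.517], [-0.614, 0.427, -0.664], [0.001, 0.842, 0.54]]
pan 0.72 [183.3 125.6 286.5 195.6]
rod_root 0.96 [181.6 124.1 290.6 194. ]
rod_end 0.93 [183.9 129.  288.1 194.7]
board 0.66 [146.6 205.7 306.9 327. ]
collar 0.61 [171.1 168.7 189.7 179.8]
collar 0.56 [235.  252.7 258.9 274.6]
grip 0.73 [213.5 225.5 259.  252.2]
grip 0.52 [131.6 170.5 187.3 199.6]
cap 0.72 [166.4 225.2 201.7 241. ]
pepper_mill 0.8 [285.5 148.  304.6 206.1]
salt_shaker 0.84 [253.8 184.3 269.7 216.5]
salt_shaker 0.4 [190.8 124.6 284.6 194.5]
jam_jar 0.74 [328.  249.  370.5 309.1]
jam_jar 0.48 [130.2 170.3 188.8 199. ]
brush 0.62 [222.  295.8 332.1 365. ]
spoon 0.58 [130.1 170.  190.4 199.7]
```

Run:
```python
import cv2
a=cv2.imread("pics/top0.png")[90:285,125:385];b=cv2.imread("pics/scene0.png")
cv2.imwrite("pics/top0c.png",cv2.resize(a,None,fx=3,fy=3,interpolation=cv2.INTER_CUBIC))
cv2.imwrite("pics/scene0c.png",cv2.resize(b[110:370,120:380],None,fx=2.3,fy=2.3,interpolation=cv2.INTER_CUBIC))
```

```text
(no output)
```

View pics/top0c.png

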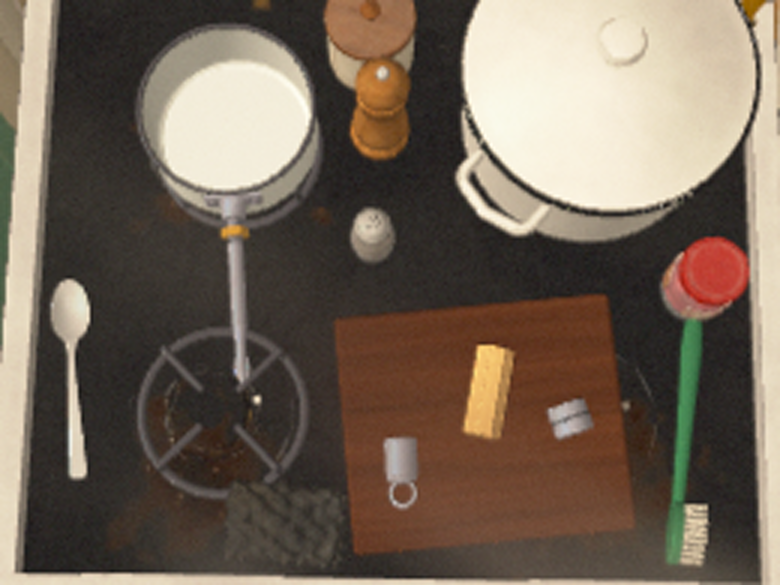

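View pics/scene0c.png

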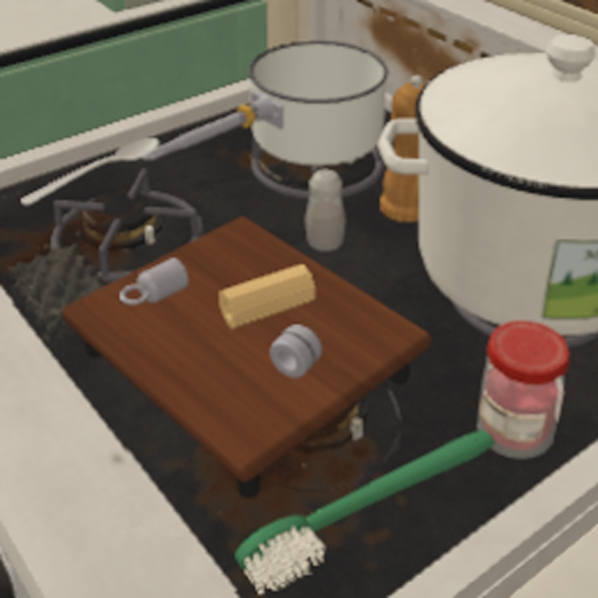

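The top view shows, in crop pixels, the rod from (232,205) to (243,385), the nut at about (235,231), collar (570,418), grip (488,392), cap (400,460) and its eye (403,493). The scene view agrees, and nothing crowds the board.

Run:
```python
from h import *
c=np.load("top.npy",allow_pickle=True).item()
f=lambda l,z:plane(c,np.array(l)/3+[125,90],z).round(3).tolist()
print("rod boss,nut,end",f([[232,205],[235,231],[243,385]],.11))
print("collar",f([[570,418],[549,427],[590,409]],.072)); print("grip",f([[488,392],[494,347],[482,437]],.075));print("cap",f([[401,438],[402,482],[403,508]],.069))
print("mill,salt,board",f([[370,80]],.1),f([[375,250]],0.0),f([[335,320],[605,296],[634,526],[354,553]],.054),f([[460,190],[545,235]],.12))
w=cam("wrist");save(w,"w0");print(w["vertical_fov"],np.round(w["mount"],3).tolist())
```

```text
rod boss,nut,end [[0.645, -0.113, 0.11], [0.621, -0.117, 0.11], [0.482, -0.129, 0.11]]
collar [[0.461, -0.422, 0.072], [0.453, -0.403, 0.072], [0.47, -0.441, 0.072]]
grip [[0.483, -0.348, 0.075], [0.525, -0.353, 0.075], [0.443, -0.342, 0.075]]
cap [[0.441, -0.27, 0.069], [0.402, -0.271, 0.069], [0.379, -0.272, 0.069]]
mill,salt,board [[0.77, -0.236, 0.1]] [[0.631, -0.243, 0.0]] [[0.551, -0.207, 0.054], [0.578, -0.459, 0.054], [0.366, -0.482, 0.054], [0.338, -0.229, 0.054]] [[0.66, -0.319, 0.12], [0.62, -0.395, 0.12]]
60.96218896856717 [[-0.001, 0.97, 0.242, 0.071], [1.0, 0.001, -0.0, 0.0], [-0.0, 0.242, -0.97, -0.179], [0.0, 0.0, 0.0, 1.0]]
```

Call:
apply_moves --targets '[[[0,0,-0.083],-0.0476],[[0,0,-0.083],-0.0476],[[0,0,-0.083],-0.0476],[[-0.035,-0.274,0],0],[[-0.035,-0.274,0],0],[[-0.035,-0.274,0],0],[[-0.035,-0.274,0],0],[[-0.035,-0.274,0],0],[[-0.035,-0.274,0],0],[[-0.035,-0.274,0],0]]'

```text
clock: 2.6
position: [0.3092, 0.2325, 0.2555]
ee_rot: [[-0.995, -0.1, 0.001], [-0.1, 0.995, 0.0], [-0.001, 0.0, -1.0]]
contact_force: [0.3, 0.1, -0.3]
grip_width: 0.999
grasp_force: 0.0
```

Call:
apply_moves --targets '[[[-0.035,-0.274,0],0],[[-0.035,-0.274,0],0],[[-0.035,-0.274,0],0],[[-0.035,-0.274,0],0],[[-0.035,-0.274,0],0],[[-0.035,-0.274,0],0],[[-0.035,-0.274,0],0],[[-0.035,-0.274,0],0],[[-0.035,-0.274,0],0]]'

```text
clock: 3.72
position: [0.4211, -0.2525, 0.2555]
ee_rot: [[-0.995, -0.099, 0.001], [-0.099, 0.995, -0.0], [-0.001, -0.0, -1.0]]
contact_force: [1.2, 0.1, 0.3]
grip_width: 1.002
grasp_force: 0.0
```

Run:
```python
from h import *
o=robot.get_obs();print(o["position"],o["clock"])
w=cam("wrist");save(w,"w1");np.save("w1.npy",w,allow_pickle=True)
for q in["rod_end","collar","grip","cap"]:
    for d in robot.search_frame(q,"wrist")[:2]:
        r=np.array(d["rect"])*[512,384,512,384]; print(q,round(d["p"],2),r.round(1),plane(w,[(r[:2]+r[2:])/2],.072).round(4))
cv2.imwrite("pics/w1x.png",cv2.resize(w["img"][:,:,::-1],(800,600),interpolation=cv2.INTER_CUBIC))
```

```text
[ 0.4211278  -0.25245147  0.25549903] 3.725
rod_end 0.88 [274.7 281.7 374.  362.5] [[ 0.6087 -0.1392  0.072 ]]
collar 0.88 [ 86.2 177.3 121.7 207.2] [[ 0.4616 -0.4212  0.072 ]]
grip 0.57 [150.4 180.8 186.  240. ] [[ 0.4761 -0.345   0.072 ]]
cap 0.98 [224.  131.2 252.  187.8] [[ 0.4085 -0.2689  0.072 ]]
cap 0.73 [216.7 349.  250.8 370.7] [[ 0.6796 -0.2513  0.072 ]]
```

View pics/w1x.png

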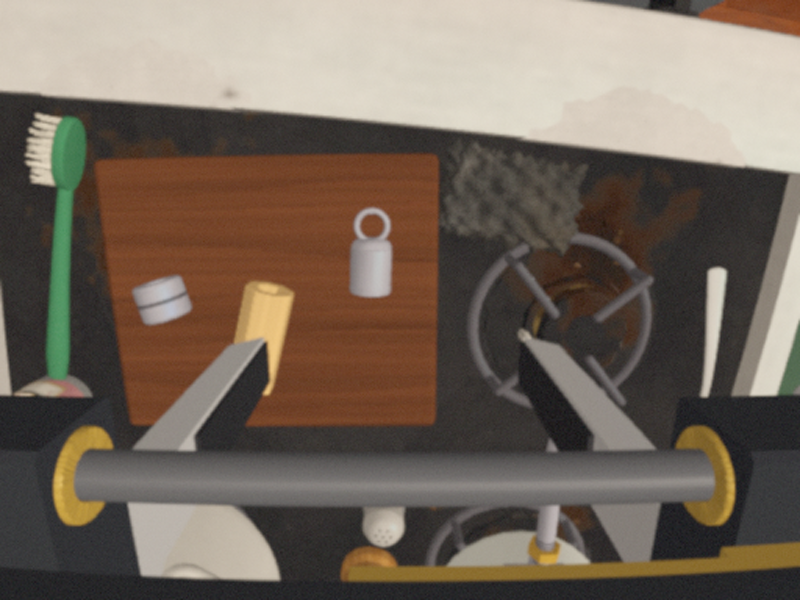

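The wrist view shows, in 800x600 pixels, collar (162,300), grip (265,335) partly behind a finger, cap (371,265) and rod point at about (522,333). Next I refine these poses with silhouette fits.

```bash
cat >> h.py <<'E'
from scipy.optimize import minimize
def body(p,L,r,z,n=24,ph=0):
    x,y,a=p; t=np.arange(n)*2*np.pi/n+ph
    ax=np.array([np.cos(a),np.sin(a),0]); s=np.array([-np.sin(a),np.cos(a),0])
    ring=np.outer(np.cos(t)*r,s)+np.outer(np.sin(t)*r,[0,0,1])
    return np.vstack([[x,y,z]+ring+ax*L/2,[x,y,z]+ring-ax*L/2])
def render(c,P,roi):
    h=cv2.convexHull(((proj(c,P)-roi[:2])*8).astype(np.float32))
    m=np.zeros(((roi[3]-roi[1])*8,(roi[2]-roi[0])*8),np.uint8)
    cv2.fillConvexPoly(m,np.round(h).astype(int),255)
    return cv2.resize(m,None,fx=1/8,fy=1/8,interpolation=cv2.INTER_AREA)/255.
def fit(c,score,roi,p0,L,r,z,n=24,ph=0):
    """score: image positive on the object; maximise contrast inside the silhouette"""
    x0,y0,x1,y1=roi
    g=score[y0:y1,x0:x1]
    f=lambda p:-np.sum(g*render(c,body(p,L,r,z,n,ph),roi))
    S=np.array([p0]+[np.array(p0)+d for d in np.diag([.006,.006,.12])])
    b=min((minimize(f,np.array(p0)+[0,0,d],method="Nelder-Mead",options=dict(initial_simplex=S+[0,0,d],xatol=1e-5,fatol=1e-4,maxiter=300)) for d in(-.15,0,.15)),key=lambda q:q.fun)
    return b.x,b.fun
E
cat > fitall.py <<'E'
from h import *
def sc(img,kind):
    I=cv2.GaussianBlur(img,(0,0),.6).astype(float)
    v=(I[:,:,2]-85)/60 if kind!="grip" else (I[:,:,1]-110)/50   # board is dark in blue
    return np.clip(v,-1,1)
if __name__=="__main__":
    t=np.load("top.npy",allow_pickle=True).item(); w=np.load("w1.npy",allow_pickle=True).item()
    for n,p0,L,r,z,k,ph in[("collar",(.4616,-.421,.3),.028,.018,.072,24,0),("grip",(.483,-.347,-.15),.08,.017/np.cos(np.pi/8),.071,8,np.pi/8),("cap",(.43,-.269,0),.04,.015,.069,24,0)]:
        for cn,c in(("top",t),("wrist",w)):
            if n=="grip" and cn=="wrist": continue
            q=proj(c,body(p0,L,r,z)); roi=np.r_[q.min(0)-8,q.max(0)+8].astype(int)
            s=sc(c["img"],n)
            b,f=fit(c,s,roi,p0,L,r,z,k,ph); ref=np.clip(s[roi[1]:roi[3],roi[0]:roi[2]],0,1).sum()
            print(n,cn,b.round(4),round(-f/ref,2))
E
python3 fitall.py
```

```text
collar top [ 0.4605 -0.4217  0.3276] 0.96
collar wrist [ 0.4608 -0.421   0.3351] 0.99
grip top [ 0.4841 -0.3479 -0.1726] 0.98
cap top [ 0.4198 -0.2691  0.0119] 0.94
cap wrist [ 0.421  -0.2683  0.0564] 0.97
```

Call:
apply_moves --targets '[[[0,0,0],-0.0368],[[0,0,0],-0.0368],[[0.022,-0.2156,0.05],0],[[0.022,-0.2156,0.1],0],[[0.022,-0.2156,0.1],0],[[0.022,-0.2156,0.1],0],[[0,0,0.2],0],[[0,0,0.2],0],[[0,0,0.1],0]]' --hand 0.64

```text
clock: 5.1
position: [0.472, -0.406, 0.0834]
ee_rot: [[-0.955, -0.295, -0.02], [-0.295, 0.955, -0.013], [0.023, -0.007, -1.0]]
contact_force: [-0.3, 0.3, 0.5]
grip_width: 0.641
grasp_force: 0.0
```

Run:
```python
from h import *
c=np.load("top.npy",allow_pickle=True).item(); I=c["img"].astype(float).mean(2)
pts=[]
for r in range(174,215):
    u=203+ (r-167)*0.055 ; xs=np.arange(int(u)-5,int(u)+7)
    v=I[r,xs]; v=np.clip(v-np.percentile(v,30)-10,0,None); pts.append([(v*xs).sum()/v.sum(),r])
P=plane(c,pts,.11); print(np.array(pts)[::5].round(1).tolist()); print(P[::5,:2].round(4).tolist())
k=np.polyfit(P[:,0],P[:,1],1);print(k,"yaw",np.arctan(k[0]),"y@.5",np.polyval(k,.5),np.std(P[:,1]-np.polyval(k,P[:,0])))
o=robot.get_obs();print(o["position"],o["contact_force"])
```

```text
[[202.7, 174.0], [203.0, 179.0], [203.3, 184.0], [203.5, 189.0], [203.8, 194.0], [203.9, 199.0], [204.7, 204.0], [204.8, 209.0], [204.9, 214.0]]
[[0.6019, -0.1159], [0.5881, -0.1171], [0.5744, -0.1186], [0.5608, -0.1195], [0.5472, -0.1208], [0.5336, -0.1216], [0.5202, -0.1244], [0.5068, -0.1251], [0.4934, -0.1258]]
[ 0.09270434 -0.17159454] yaw 0.09244013259640857 y@.5 -0.12524237109658934 0.0003761360427673877
[ 0.47203089 -0.40598465  0.08339625] [-0.27778832  0.34091195  0.46296448]
```

Call:
apply_moves --targets '[[[0,0,0],0],[[0,0,0],0]]'

```text
clock: 5.35
position: [0.4735, -0.409, 0.0875]
ee_rot: [[-0.956, -0.294, -0.016], [-0.294, 0.956, -0.018], [0.02, -0.013, -1.0]]
contact_force: [0.3, 0.1, 0.6]
grip_width: 0.636
grasp_force: 0.0
```

Run:
```python
from h import *
o=robot.get_obs();print({k:np.round(v,4).tolist() for k,v in o.items()})
```

```text
{'clock': 5.35, 'qpos': [-0.8827, 0.3169, 1.6997, -0.0261, 1.1211, -2.7405], 'dq': [-0.0052, -0.0072, -0.0103, 0.0002, -0.0043, -0.0019], 'tau': [0.0772, -40.2392, -27.4601, -0.1115, 0.0331, 0.0008], 'position': [0.4735, -0.409, 0.0875], 'ee_rot': [[-0.9557, -0.294, -0.0156], [-0.2937, 0.9557, -0.018], [0.0202, -0.0126, -0.9997]], 'contact_force': [0.3149, 0.0526, 0.6324], 'ft_torque': [0.0549, 0.019, 0.0804], 'grasp_force': 0.0, 'grip_width': 0.6364}
```

Call:
apply_moves --targets '[[[0,0,0.02],0],[[0,0,0],0]]'

```text
clock: 5.6
position: [0.4726, -0.4086, 0.0819]
ee_rot: [[-0.956, -0.293, -0.017], [-0.293, 0.956, -0.016], [0.021, -0.01, -1.0]]
contact_force: [0.1, -0.6, -0.2]
grip_width: 0.637
grasp_force: 0.0
```

The last joint sat at its range end, so I lift off and take the same grasp with a half turn.

Call:
apply_moves --targets '[[[0,0,-0.15],0.02],[[0,0,-0.15],0.058],[[0,0,0],0.058],[[0,0,0],0.058],[[0,0,0],0.058],[[0,0,0],0.058],[[0,0,0],0.058],[[0,0,0],0.058],[[0,0,0],0.058],[[0,0,0],0.058]]'

```text
clock: 6.85
position: [0.4735, -0.4076, 0.1417]
ee_rot: [[-0.159, 0.987, -0.017], [0.987, 0.159, -0.016], [-0.013, -0.02, -1.0]]
contact_force: [0.4, -0.1, 0.3]
grip_width: 0.638
grasp_force: 0.0
```

Call:
apply_moves --targets '[[[0,0,0],0.058],[[0,0,0],0.058],[[0,0,0],0.058],[[0,0,0],0.058],[[0,0,0],0.058],[[0,0,0],0.058],[[0,0,0],0.058],[[0,0,0],0.058],[[0,0,0],0]]'

```text
clock: 7.98
position: [0.4735, -0.4076, 0.1416]
ee_rot: [[0.961, 0.277, -0.017], [0.277, -0.961, -0.016], [-0.021, 0.01, -1.0]]
contact_force: [-0.7, 1.2, -0.5]
grip_width: 0.642
grasp_force: 0.0
```

```bash
cat >> h.py <<'E'
def go(x,y,z,th):
    """scaled spin first, then scaled shift (in turned axes) to reach pose; th: world yaw of tool x (tool down)"""
    o=robot.get_obs(); R=np.array(o["ee_rot"]); p=np.array(o["position"])
    cur=np.arctan2(R[1,0],R[0,0]); d=(th-cur+np.pi)%(2*np.pi)-np.pi
    X=np.array([np.cos(th),np.sin(th),0]);Y=np.array([np.sin(th),-np.cos(th),0]);e=np.array([x,y,z])-p
    print("pos",p.round(4),"th",round(cur,4),"q",np.round(o["qpos"],2),"F",np.round(o["contact_force"],1),"w",round(o["grip_width"]*94,1),"t",round(o["clock"],2))
    print("spin",round(-d/np.pi,4),"shift",(np.array([X@e,Y@e,-e[2]])/.2).round(4))
E
python3 -c "
from h import *
print(robot.get_obs()['ee_rot'])
go(.4606,-.4213,.057,.331)"
```

```text
[[ 0.9605812   0.27744904 -0.0174867 ]
 [ 0.27719184 -0.96068506 -0.01577657]
 [-0.02117641  0.0103075  -0.99972262]]
pos [ 0.4735 -0.4076  0.1416] th 0.2809 q [-0.88  0.25  1.67 -0.03  1.22  0.42] F [-0.7  1.2 -0.5] w 60.4 t 7.97
spin -0.0159 shift [-0.0833  0.044   0.4231]
```

```bash
cat >> h.py <<'E'
from scipy.spatial.transform import Rotation as Ro
def go(x,y,z,th):
    o=robot.get_obs(); R=np.array(o["ee_rot"]); p=np.array(o["position"])
    cur=np.arctan2(R[1,0],R[0,0]); d=(th-cur+np.pi)%(2*np.pi)-np.pi
    R2=R@Ro.from_rotvec([0,0,-d]).as_matrix(); e=np.array([x,y,z])-p
    print("pos",p.round(4),"th",round(cur,4),"j6",np.round(o["qpos"][5],2),"F",np.round(o["contact_force"],1),"w",round(o["grip_width"]*94,1),"t",round(o["clock"],2))
    print("spin",round(-d/np.pi,4),"shift",(R2.T@e/.2).round(4))
E
python3 -c "
from h import *
go(.4606,-.4213,.057,.331)"
```

```text
pos [ 0.4735 -0.4076  0.1416] th 0.2809 j6 0.42 F [-0.7  1.2 -0.5] w 60.4 t 7.97
spin -0.0159 shift [-0.0741  0.04    0.4252]
```

Call:
apply_moves --targets '[[[0,0,0],-0.016],[[-0.037,0.02,0.065],0],[[-0.037,0.02,0.12],0],[[0,0,0.12],0],[[0,0,0.12],0],[[0,0,0],0]]'

```text
clock: 8.72
position: [0.4598, -0.4212, 0.0553]
ee_rot: [[0.946, 0.324, -0.019], [0.324, -0.946, -0.014], [-0.022, 0.007, -1.0]]
contact_force: [-0.2, 0.2, 0.3]
grip_width: 0.638
grasp_force: 0.0
```

Call:
apply_moves --targets '[[[0,0,0],0],[[0,0,0],0],[[0,0,0],0],[[0,0,0],0]]' --hand 0.2 --grip_force 20

```text
clock: 9.22
position: [0.4605, -0.4212, 0.0568]
ee_rot: [[0.946, 0.323, -0.018], [0.323, -0.946, -0.016], [-0.022, 0.009, -1.0]]
contact_force: [0.2, -1.0, -1.0]
grip_width: 0.382
grasp_force: 20.0
```

```bash
python3 -c "
from h import *
w=np.load('w1.npy',allow_pickle=True).item()
print(plane(w,[[334,212],[349,339]],.11))
go(.405,-.1340,.0948,.0924)"
```

```text
[[ 0.44769248 -0.16299166  0.11      ]
 [ 0.60276224 -0.11836068  0.11      ]]
pos [ 0.4605 -0.4212  0.0568] th 0.3292 j6 0.34 F [ 0.2 -1.  -1. ] w 35.9 t 9.22
spin 0.0754 shift [-0.1473 -1.4526 -0.2077]
```

Call:
apply_moves --targets '[[[0,0,-0.2],0.0377],[[0,0,-0.2],0.0377],[[-0.0246,-0.2421,0],0],[[-0.0246,-0.2421,0],0],[[-0.0246,-0.2421,0],0],[[-0.0246,-0.2421,0],0],[[-0.0246,-0.2421,0],0],[[-0.0246,-0.2421,0],0],[[0,0,0.192],0],[[0,0,0],0]]'

```text
clock: 10.48
position: [0.4028, -0.1321, 0.0927]
ee_rot: [[0.995, 0.093, -0.023], [0.093, -0.996, -0.012], [-0.024, 0.01, -1.0]]
contact_force: [-0.6, -0.2, -0.8]
grip_width: 0.381
grasp_force: 20.0
```

Run:
```python
from h import *
c=cam("top"); np.save("t2.npy",c,allow_pickle=True)
w=cam("wrist"); np.save("w2.npy",w,allow_pickle=True)
s=cam("scene"); np.save("s2.npy",s,allow_pickle=True)
a=cv2.resize(c["img"][140:260,160:280],(400,400),interpolation=cv2.INTER_CUBIC)
d=cv2.resize(s["img"][140:260,110:230],(400,400),interpolation=cv2.INTER_CUBIC)
b=np.hstack([a,d])[:,:,::-1]
cv2.imwrite("pics/c2.png",b)
cv2.imwrite("pics/w2x.png",w["img"][:,:,::-1])
go(.405,-.1340,.0948,.0924)
```

```text
pos [ 0.4057 -0.1347  0.096 ] th 0.0916 j6 0.92 F [ 0.2 -0.2 -0.7] w 35.7 t 10.62
spin -0.0003 shift [-0.0033 -0.0037  0.006 ]
```

View pics/c2.png

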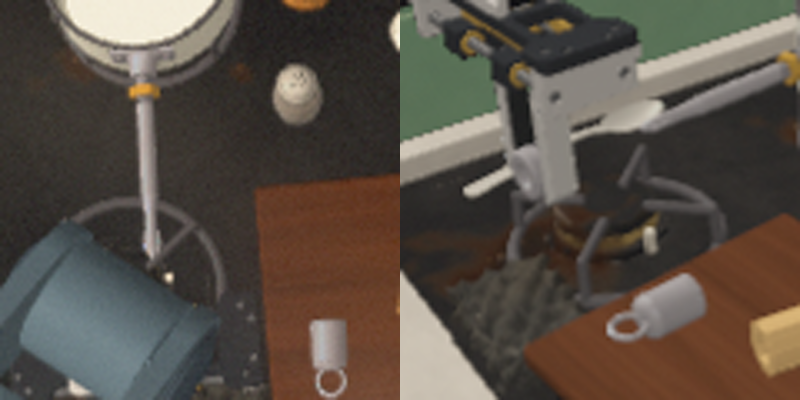

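View pics/w2x.png

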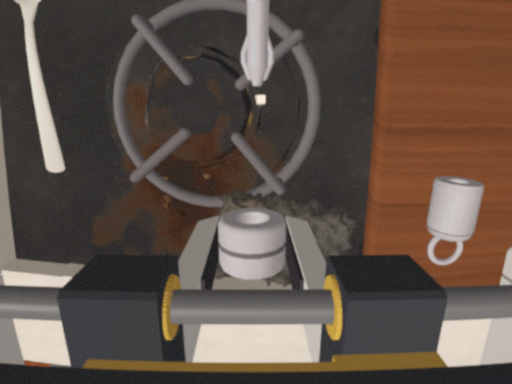

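The wrist camera now sees the rod from (258,0) to its point near (257,85). The collar is held square at (252,240), with its bore mouth near (253,217). The top view shows the cap untouched.

```bash
cat >> h.py <<'E'
def rodline(c,rows,u0,half=22,thr=25,z=.11):
    I=cv2.GaussianBlur(c["img"],(0,0),.8).astype(float)
    I=I.mean(2); P=[]
    for r in rows:
        xs=np.arange(u0-half,u0+half+1); v=I[r,xs]; m=v>(np.percentile(v,95)+np.percentile(v,20))/2
        l=m[half::-1]; l=np.argmin(l) if not l.all() else half; q=m[half:]; q=np.argmin(q) if not q.all() else half
        P.append([u0-l+1+(q+l-2)/2, r])
    P=np.array(P,float); W=plane(c,P,z); k=np.polyfit(W[:,0],W[:,1],1)
    return P,W,k
E
python3 - <<'E'
from h import *
w=np.load('w2.npy',allow_pickle=True).item()
P,W,k=rodline(w,range(3,32,3),258)
print(P.tolist(),W[:,:2].round(4).tolist(),"yaw",np.arctan(k[0]),"y(.482)",np.polyval(k,.482))
print("tip",plane(w,[[257,85],[257,83],[257,87]],.11).round(4))
print("cx",w["cx"],w["cy"],"proj of collar axis front/back", proj(w,[[.4057+.014,-.1347+.0013,.1112],[.4057-.014,-.1347-.0013,.1112]]))
t=np.load('t2.npy',allow_pickle=True).item()
print("top tip",plane(t,np.array([[150,258],[150,254]])*.3+[160,140],.11))
for px in [(219,240),(285,240)]: print(plane(w,[px],.111))
E
```

```text
[[256.5, 3.0], [256.5, 6.0], [256.5, 9.0], [256.5, 12.0], [257.0, 15.0], [257.0, 18.0], [257.0, 21.0], [256.5, 24.0], [256.5, 27.0], [256.5, 30.0]] [[0.5208, -0.1242], [0.5195, -0.1243], [0.5182, -0.1244], [0.5169, -0.1245], [0.5157, -0.1249], [0.5144, -0.125], [0.5131, -0.1251], [0.5118, -0.125], [0.5105, -0.1251], [0.5092, -0.1253]] yaw 0.0971800169972951 y(.482) -0.12800277188946552
tip [[ 0.4848 -0.1278  0.11  ]
 [ 0.4857 -0.1277  0.11  ]
 [ 0.4838 -0.1279  0.11  ]]
cx 251.77394201857314 189.2544558071342 proj of collar axis front/back [[255.83246988 215.64243123]
 [255.70872738 264.17631434]]
top tip [[ 0.48434818 -0.1263586   0.11      ]
 [ 0.48754148 -0.12624322  0.11      ]]
[[ 0.40418054 -0.11514712  0.111     ]]
[[ 0.40721778 -0.15026443  0.111     ]]
```

Call:
apply_moves --targets '[[[0.06,0.005,0.005],-0.001],[[0.1,0,-0.0024],0],[[0.1,0,-0.0024],0],[[0.05,0,-0.0012],0],[[0,0,0],0]]'

```text
clock: 11.25
position: [0.4676, -0.1293, 0.0942]
ee_rot: [[0.995, 0.096, -0.018], [0.096, -0.995, -0.016], [-0.019, 0.014, -1.0]]
contact_force: [0.2, 0.3, -0.9]
grip_width: 0.381
grasp_force: 20.0
```

Run:
```python
from h import *
w=cam("wrist"); np.save("w3.npy",w,allow_pickle=True)
cv2.imwrite("pics/w3x.png",cv2.resize(w["img"][60:300,100:420,::-1],(640,480),interpolation=cv2.INTER_CUBIC))
go(.4675,-.1295,.0948,.095)
```

```text
pos [ 0.4669 -0.1291  0.0939] th 0.0955 j6 1.0 F [-0.1  0.5 -1.6] w 35.7 t 11.3
spin 0.0002 shift [ 0.0026  0.0022 -0.0044]
```

View pics/w3x.png

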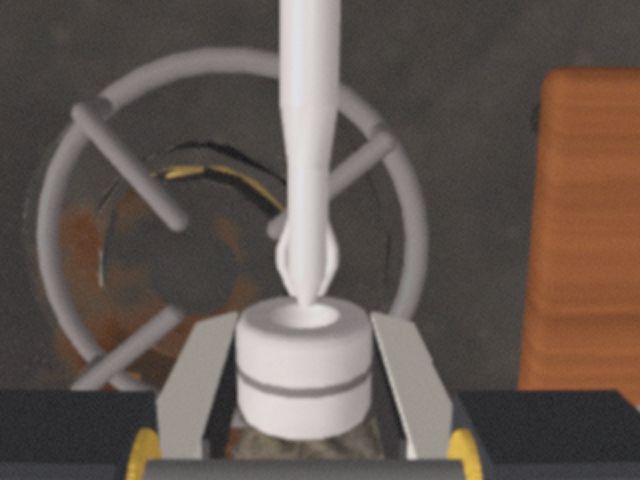

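The rod's point sits right at the bore's mouth, (307,303) against (305,313), so it is centred to about 0.5 mm. I feed it in slowly.

Call:
apply_moves --targets '[[[0.02,0.001,-0.004],0],[[0.025,0,-0.0006],0],[[0.025,0,-0.0006],0],[[0.025,0,-0.0006],0],[[0.025,0,-0.0006],0],[[0,0,0],0]]'

```text
clock: 12.05
position: [0.4912, -0.127, 0.0948]
ee_rot: [[0.995, 0.096, -0.017], [0.095, -0.995, -0.016], [-0.019, 0.014, -1.0]]
contact_force: [0.5, -0.4, -0.9]
grip_width: 0.38
grasp_force: 20.0
```

Call:
apply_moves --targets '[[[0.03,0,-0.0006],0],[[0.03,0,-0.0006],0],[[0.03,0,-0.0006],0],[[0.03,0,-0.0006],0],[[0,0,0],0]]'

```text
clock: 12.68
position: [0.5151, -0.1246, 0.0948]
ee_rot: [[0.995, 0.096, -0.018], [0.096, -0.995, -0.015], [-0.019, 0.014, -1.0]]
contact_force: [0.3, 0.4, -1.2]
grip_width: 0.381
grasp_force: 20.0
```

Call:
apply_moves --targets '[[[0.03,0,-0.0006],0],[[0.03,0,-0.0006],0],[[0.03,0,-0.0006],0],[[0,0,0],0]]'

```text
clock: 13.18
position: [0.533, -0.1229, 0.0948]
ee_rot: [[0.995, 0.096, -0.018], [0.095, -0.995, -0.015], [-0.019, 0.014, -1.0]]
contact_force: [-0.0, 0.0, -0.4]
grip_width: 0.379
grasp_force: 20.0
```

Call:
apply_moves --targets '[[[0.04,0,-0.0008],0],[[0.04,0,-0.0008],0],[[0.04,0,-0.0008],0],[[0.04,0,-0.0008],0],[[0.04,0,-0.0008],0],[[0,0,0],0]]'

```text
clock: 13.92
position: [0.5732, -0.1192, 0.0949]
ee_rot: [[0.995, 0.096, -0.017], [0.095, -0.995, -0.016], [-0.018, 0.014, -1.0]]
contact_force: [0.8, 0.1, -1.3]
grip_width: 0.382
grasp_force: 20.0
```

Call:
apply_moves --targets '[[[0.02,0,-0.0004],0],[[0.02,0,-0.0004],0],[[0.015,0,-0.0004],0],[[0.01,0,-0.0002],0],[[0,0,0],0]]'

```text
clock: 14.55
position: [0.5856, -0.1181, 0.0948]
ee_rot: [[0.995, 0.095, -0.017], [0.095, -0.995, -0.016], [-0.019, 0.014, -1.0]]
contact_force: [0.6, -3.4, -1.8]
grip_width: 0.386
grasp_force: 20.0
```

Call:
apply_moves --targets '[[[0.01,0,-0.0002],0],[[0.01,0,-0.0002],0],[[0,0,0],0]]'

```text
clock: 14.92
position: [0.5895, -0.1177, 0.0948]
ee_rot: [[0.995, 0.095, -0.017], [0.095, -0.995, -0.016], [-0.019, 0.014, -1.0]]
contact_force: [-0.7, -4.0, -2.0]
grip_width: 0.382
grasp_force: 20.0
```

Call:
apply_moves --targets '[[[0.008,0.004,-0.0002],0],[[0.01,0,-0.0002],0],[[0,0,0],0]]'

```text
clock: 15.3
position: [0.5934, -0.1175, 0.095]
ee_rot: [[0.995, 0.096, -0.017], [0.095, -0.995, -0.015], [-0.018, 0.013, -1.0]]
contact_force: [-1.1, 0.4, -1.2]
grip_width: 0.381
grasp_force: 20.0
```

Call:
apply_moves --targets '[[[0.01,0.0015,-0.0002],0],[[0.01,0,-0.0002],0],[[0,0,0],0]]'

```text
clock: 15.68
position: [0.5972, -0.1178, 0.0949]
ee_rot: [[0.995, 0.096, -0.018], [0.095, -0.995, -0.015], [-0.019, 0.014, -1.0]]
contact_force: [-0.2, -0.0, -1.0]
grip_width: 0.381
grasp_force: 20.0
```

Call:
apply_moves --targets '[[[0.01,0.0005,-0.0002],0],[[0.01,0,-0.0002],0],[[0,0,0],0]]'

```text
clock: 16.05
position: [0.6012, -0.1176, 0.0949]
ee_rot: [[0.995, 0.095, -0.018], [0.095, -0.995, -0.015], [-0.019, 0.014, -1.0]]
contact_force: [-0.3, -0.7, -0.5]
grip_width: 0.38
grasp_force: 20.0
```

Call:
apply_moves --targets '[[[0.01,0,-0.0002],0],[[0.005,0,-0.0002],0],[[0,0,0],0]]'

```text
clock: 16.42
position: [0.6018, -0.1174, 0.0947]
ee_rot: [[0.995, 0.096, -0.024], [0.095, -0.995, -0.015], [-0.025, 0.013, -1.0]]
contact_force: [-8.9, -0.6, 5.0]
grip_width: 0.378
grasp_force: 20.0
```

Contact on the nut at -9 N, so the collar is home. I ease off and release.

Call:
apply_moves --targets '[[[-0.008,0,0],0],[[0,0,0],0]]'

```text
clock: 16.68
position: [0.6018, -0.1174, 0.0947]
ee_rot: [[0.995, 0.095, -0.019], [0.095, -0.995, -0.015], [-0.021, 0.013, -1.0]]
contact_force: [-4.1, -0.1, 1.3]
grip_width: 0.38
grasp_force: 20.0
```

Call:
apply_moves --targets '[[[0,0,0],0],[[0,0,0],0],[[0,0,-0.2],0],[[0,0,-0.2],0]]' --hand 0.64

```text
clock: 17.18
position: [0.6039, -0.116, 0.1756]
ee_rot: [[0.995, 0.096, -0.018], [0.095, -0.995, -0.015], [-0.019, 0.013, -1.0]]
contact_force: [0.7, 0.5, 0.3]
grip_width: 0.64
grasp_force: 0.0
```

```bash
python3 -c "
from h import *
c=cam('top');np.save('t3.npy',c,allow_pickle=True)
go(.4841,-.3479,.057,-.173)"
```

```text
pos [ 0.6074 -0.1172  0.1827] th 0.0957 j6 1.12 F [ 2.3 -1.1  4. ] w 60.0 t 17.23
spin 0.0855 shift [-0.4064  1.2296  0.6551]
```

Call:
apply_moves --targets '[[[0,0,0],0.0428],[[0,0,0],0.0428],[[-0.058,0.1757,0],0],[[-0.058,0.1757,0],0],[[-0.058,0.1757,0],0],[[-0.058,0.1757,0],0],[[-0.058,0.1757,0.05],0],[[-0.058,0.1757,0.1],0],[[-0.058,0.1757,0.15],0],[[0,0,0],0]]'

```text
clock: 18.48
position: [0.4784, -0.346, 0.118]
ee_rot: [[0.984, -0.176, -0.021], [-0.176, -0.984, -0.012], [-0.018, 0.016, -1.0]]
contact_force: [0.2, 0.1, -1.3]
grip_width: 0.641
grasp_force: 0.0
```

Run:
```python
from h import *
from fitall import sc
import fitall
o=robot.get_obs()
w=cam("wrist");np.save("w4.npy",w,allow_pickle=True);save(w,"w4")
print(o["position"],robot.get_obs()["position"])
for n,p0,L,r,z,k,ph in[("grip",(.4841,-.3479,-.173),.08,.017/np.cos(np.pi/8),.071,8,np.pi/8),("cap",(.42,-.269,.03),.04,.015,.069,24,0)]:
    q=proj(w,body(p0,L,r,z)); roi=np.clip(np.r_[q.min(0)-8,q.max(0)+8].astype(int),0,[512,384,512,384]); print(roi)
    s=sc(w["img"],n); b,f=fit(w,s,roi,p0,L,r,z,k,ph); print(n,b.round(4),round(-f/np.clip(s[roi[1]:roi[3],roi[0]:roi[2]],0,1).sum(),2))
t=np.load("t3.npy",allow_pickle=True).item()
p0=(.4841,-.3479,-.173);q=proj(t,body(p0,.08,.018,.071));roi=np.r_[q.min(0)-8,q.max(0)+8].astype(int)
print("top grip",fit(t,sc(t["img"],"grip"),roi,p0,.08,.0184,.071,8,np.pi/8))
go(.4841,-.3479,.057,-.173)
```

```text
[ 0.47836909 -0.34596851  0.11804737] [ 0.47977238 -0.34554655  0.11965064]
[217 131 286 268]
grip [ 0.4837 -0.3478 -0.1644] 0.98
[134 250 201 332]
cap [ 0.4144 -0.2563 -0.107 ] 0.56
top grip (array([ 0.4840655 , -0.34794647, -0.15793194]), np.float64(-296.1733333333333))
pos [ 0.4798 -0.3455  0.1197] th -0.1754 j6 0.95 F [-0.9  0.3  0.6] w 60.3 t 18.52
spin -0.0008 shift [0.0283 0.0026 0.3129]
```

Call:
apply_moves --targets '[[[0.014,0.0013,0.07],-0.003],[[0.014,0.0013,0.12],0],[[0,0,0.12],0],[[0,0,0],0]]'

```text
clock: 19.02
position: [0.4847, -0.3461, 0.057]
ee_rot: [[0.987, -0.161, -0.02], [-0.162, -0.987, -0.013], [-0.017, 0.016, -1.0]]
contact_force: [0.9, 0.1, -0.3]
grip_width: 0.639
grasp_force: 0.0
```

Call:
apply_moves --targets '[[[0,0,0],0],[[0,0,0],0],[[0,0,0],0],[[0,0,0],0]]' --hand 0.2

```text
clock: 19.52
position: [0.4852, -0.3482, 0.0595]
ee_rot: [[0.986, -0.163, -0.017], [-0.164, -0.986, -0.016], [-0.014, 0.019, -1.0]]
contact_force: [-0.2, 1.4, 2.5]
grip_width: 0.363
grasp_force: 20.0
```

```bash
python3 -c "
from h import *
go(.420,-.1343,.096,.0935)"
```

```text
pos [ 0.4852 -0.3482  0.0595] th -0.1643 j6 0.95 F [-0.2  1.4  2.5] w 34.1 t 19.52
spin -0.082 shift [-0.2279 -1.0925 -0.1945]
```

Call:
apply_moves --targets '[[[0,0,-0.2],-0.041],[[0,0,-0.2],-0.041],[[-0.038,-0.182,0],0],[[-0.038,-0.182,0],0],[[-0.038,-0.182,0],0],[[-0.038,-0.182,0],0],[[-0.038,-0.182,0],0],[[-0.038,-0.182,0],0],[[0,0,0.192],0],[[0,0,0],0]]'

```text
clock: 20.78
position: [0.4172, -0.1323, 0.0956]
ee_rot: [[0.995, 0.094, -0.023], [0.094, -0.996, -0.012], [-0.024, 0.01, -1.0]]
contact_force: [0.3, -0.6, -0.5]
grip_width: 0.36
grasp_force: 20.0
```

Call:
apply_moves --targets '[[[0,0,0],0]]'

```text
clock: 20.9
position: [0.4201, -0.1344, 0.0988]
ee_rot: [[0.996, 0.093, -0.017], [0.093, -0.996, -0.016], [-0.019, 0.014, -1.0]]
contact_force: [0.6, 0.1, -1.1]
grip_width: 0.36
grasp_force: 20.0
```

Run:
```python
from h import *
w=cam("wrist"); np.save("w5.npy",w,allow_pickle=True)
s=cam("scene"); np.save("s5.npy",s,allow_pickle=True)
a=cv2.resize(w["img"][20:340,120:392],(425,500),interpolation=cv2.INTER_CUBIC)
b=cv2.resize(s["img"][130:230,120:195],(375,500),interpolation=cv2.INTER_CUBIC)
cv2.imwrite("pics/w5x.png",np.hstack([a,b])[:,:,::-1])
go(.420,-.1339,.0985,.092)
```

```text
pos [ 0.4205 -0.1348  0.0993] th 0.0928 j6 0.94 F [-0.9 -0.7 -0.7] w 33.9 t 21.0
spin 0.0003 shift [-0.0022 -0.0049  0.0042]
```

View pics/w5x.png

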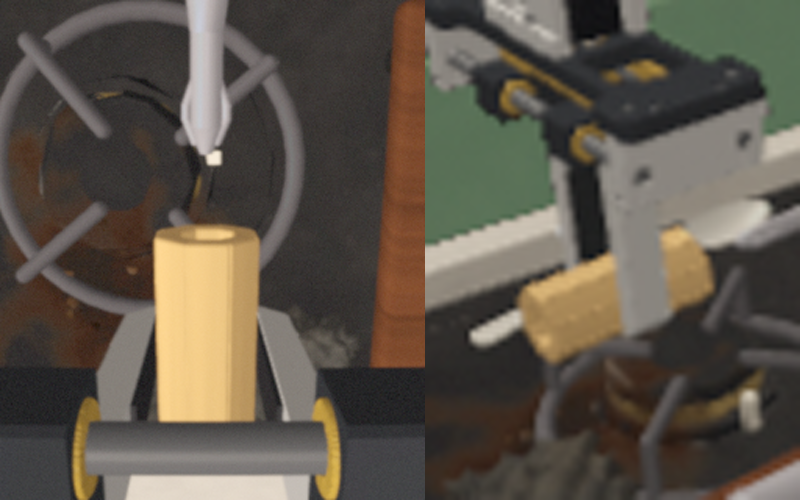

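The wrist view shows the grip level and square, with its bore at (207,235) and the rod's point at (205,152). I feed it on by feel.

Call:
apply_moves --targets '[[[0.05,-0.004,0.003],0],[[0.05,0,-0.001],0],[[0.03,0,-0.0006],0],[[0.03,0,-0.0006],0],[[0.03,0,-0.0006],0],[[0,0,0],0]]'

```text
clock: 21.75
position: [0.4579, -0.1298, 0.0974]
ee_rot: [[0.995, 0.094, -0.017], [0.094, -0.995, -0.016], [-0.019, 0.014, -1.0]]
contact_force: [0.3, -1.5, -2.0]
grip_width: 0.362
grasp_force: 20.0
```

Call:
apply_moves --targets '[[[0.03,0,-0.0006],0],[[0.03,0,-0.0006],0],[[0.03,0,-0.0006],0],[[0.03,0,-0.0006],0],[[0,0,0],0]]'

```text
clock: 22.38
position: [0.4822, -0.1275, 0.0975]
ee_rot: [[0.995, 0.094, -0.016], [0.094, -0.995, -0.016], [-0.018, 0.014, -1.0]]
contact_force: [0.9, -1.7, -1.4]
grip_width: 0.362
grasp_force: 20.0
```

Call:
apply_moves --targets '[[[0.025,0.004,-0.0006],0],[[0.025,0,-0.0006],0],[[0.025,0,-0.0006],0],[[0,0,0],0]]'

```text
clock: 22.88
position: [0.4966, -0.1267, 0.0974]
ee_rot: [[0.995, 0.094, -0.018], [0.094, -0.995, -0.015], [-0.019, 0.014, -1.0]]
contact_force: [-0.3, 0.3, -1.3]
grip_width: 0.358
grasp_force: 20.0
```

Call:
apply_moves --targets '[[[0.03,0,-0.0006],0],[[0.03,0,-0.0006],0],[[0.03,0,-0.0006],0],[[0,0,0],0]]'

```text
clock: 23.38
position: [0.5146, -0.1251, 0.0974]
ee_rot: [[0.995, 0.094, -0.018], [0.094, -0.995, -0.015], [-0.019, 0.014, -1.0]]
contact_force: [-1.2, -1.2, -1.1]
grip_width: 0.361
grasp_force: 20.0
```

Call:
apply_moves --targets '[[[0.03,0.0005,-0.0006],0],[[0.03,0,-0.0006],0],[[0.03,0,-0.0006],0],[[0.03,0,-0.0006],0],[[0,0,0],0]]'

```text
clock: 24.0
position: [0.5385, -0.1229, 0.0974]
ee_rot: [[0.995, 0.094, -0.018], [0.094, -0.995, -0.015], [-0.019, 0.014, -1.0]]
contact_force: [0.1, 0.2, -0.7]
grip_width: 0.361
grasp_force: 20.0
```

Call:
apply_moves --targets '[[[0.015,0,-0.0003],0],[[0.01,0,-0.0002],0],[[0,0,0],0]]'

```text
clock: 24.38
position: [0.5432, -0.1224, 0.0974]
ee_rot: [[0.995, 0.094, -0.018], [0.093, -0.996, -0.015], [-0.019, 0.014, -1.0]]
contact_force: [1.3, -0.0, -0.8]
grip_width: 0.361
grasp_force: 20.0
```

Call:
apply_moves --targets '[[[0.01,0,-0.0002],0],[[0.01,0,-0.0002],0],[[0,0,0],0]]'

```text
clock: 24.75
position: [0.5472, -0.1221, 0.0974]
ee_rot: [[0.995, 0.094, -0.018], [0.093, -0.996, -0.015], [-0.019, 0.014, -1.0]]
contact_force: [0.8, -0.6, -1.3]
grip_width: 0.359
grasp_force: 20.0
```

Call:
apply_moves --targets '[[[0.01,0,-0.0002],0],[[0,0,0],0]]'

```text
clock: 25.0
position: [0.5491, -0.1219, 0.0974]
ee_rot: [[0.995, 0.094, -0.018], [0.093, -0.996, -0.015], [-0.019, 0.014, -1.0]]
contact_force: [-0.3, -0.6, -1.3]
grip_width: 0.365
grasp_force: 20.0
```

Call:
apply_moves --targets '[[[0.008,0,-0.0002],0],[[0,0,0],0]]'

```text
clock: 25.25
position: [0.5492, -0.1219, 0.0971]
ee_rot: [[0.995, 0.094, -0.022], [0.093, -0.996, -0.015], [-0.023, 0.013, -1.0]]
contact_force: [-6.2, -2.0, 1.4]
grip_width: 0.363
grasp_force: 20.0
```

Call:
apply_moves --targets '[[[0.008,0,-0.0002],0],[[0,0,0],0]]'

```text
clock: 25.5
position: [0.5494, -0.1219, 0.0969]
ee_rot: [[0.995, 0.094, -0.026], [0.094, -0.995, -0.015], [-0.027, 0.013, -1.0]]
contact_force: [-10.9, -1.8, 5.5]
grip_width: 0.362
grasp_force: 20.0
```

Call:
apply_moves --targets '[[[-0.012,0,0],0],[[0,0,0],0]]'

```text
clock: 25.75
position: [0.5493, -0.1218, 0.0972]
ee_rot: [[0.995, 0.093, -0.019], [0.093, -0.996, -0.015], [-0.02, 0.013, -1.0]]
contact_force: [-2.5, -0.1, -0.0]
grip_width: 0.363
grasp_force: 20.0
```

Call:
apply_moves --targets '[[[0,0,0],0],[[0,0,0],0],[[0,0,-0.15],0],[[0,0,-0.2],0],[[0,0,-0.05],0],[[0,0,0],0]]' --hand 0.64

```text
clock: 26.5
position: [0.5516, -0.1206, 0.1775]
ee_rot: [[0.995, 0.094, -0.017], [0.093, -0.996, -0.016], [-0.018, 0.014, -1.0]]
contact_force: [-0.3, 0.4, -0.1]
grip_width: 0.642
grasp_force: 0.0
```

```bash
python3 -c "
from h import *
go(.42,-.269,.12,.04)"
```

```text
pos [ 0.5516 -0.1206  0.1775] th 0.0935 j6 1.08 F [-0.3  0.4 -0.1] w 60.3 t 26.5
spin 0.017 shift [-0.6818  0.7104  0.3102]
```

Call:
apply_moves --targets '[[[-0.12,0.12,0],0.017],[[-0.14,0.147,0],0],[[-0.14,0.147,0.05],0],[[-0.14,0.147,0.1],0],[[-0.14,0.147,0.15],0],[[0,0,0],0],[[0,0,0],0]]'

```text
clock: 27.38
position: [0.4214, -0.269, 0.1213]
ee_rot: [[0.999, 0.04, -0.019], [0.04, -0.999, -0.014], [-0.019, 0.013, -1.0]]
contact_force: [0.3, -0.6, 0.4]
grip_width: 0.638
grasp_force: 0.0
```

Run:
```python
from h import *
from fitall import sc
w=cam("wrist");np.save("w6.npy",w,allow_pickle=True)
cv2.imwrite("pics/w6x.png",w["img"][:,:,::-1])
p0=(.421,-.2685,.04);s=sc(w["img"],"cap")
q=proj(w,body(p0,.04,.015,.069)); roi=np.clip(np.r_[q.min(0)-5,q.max(0)+[5,2]].astype(int),0,[512,384,512,384]);print(roi)
b,f=fit(w,s,roi,p0,.04,.015,.069);print(b.round(4),round(-f/np.clip(s[roi[1]:roi[3],roi[0]:roi[2]],0,1).sum(),2))
go(b[0],b[1],.057,b[2])
```

```text
[224 168 276 239]
[ 0.4203 -0.2692  0.0601] 0.96
pos [ 0.422  -0.2691  0.122 ] th 0.0408 j6 0.76 F [-0.4 -0.8  0.5] w 60.5 t 27.43
spin -0.0061 shift [-0.0026 -0.0047  0.3252]
```

View pics/w6x.png

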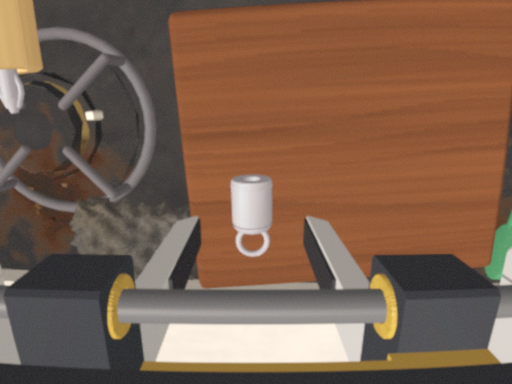

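The cap lies at (251,203), centred between the fingers with its mouth away from the robot. Down to grasp.

Call:
apply_moves --targets '[[[-0.002,-0.004,0.085],-0.0045],[[0,0,0.12],0],[[0,0,0.12],0],[[0,0,0],0]]'

```text
clock: 27.92
position: [0.42, -0.269, 0.0558]
ee_rot: [[0.998, 0.056, -0.019], [0.056, -0.998, -0.014], [-0.019, 0.013, -1.0]]
contact_force: [-0.0, 0.6, 0.3]
grip_width: 0.64
grasp_force: 0.0
```

Call:
apply_moves --targets '[[[0,0,0],0],[[0,0,0],0],[[0,0,0],0],[[0,0,0],0]]' --hand 0.2 --grip_force 30

```text
clock: 28.42
position: [0.4199, -0.2698, 0.0572]
ee_rot: [[0.998, 0.054, -0.017], [0.054, -0.998, -0.016], [-0.018, 0.015, -1.0]]
contact_force: [0.5, 0.3, -0.4]
grip_width: 0.314
grasp_force: 30.0
```

```bash
python3 -c "
from h import *
go(.420,-.1340,.098,.0925)"
```

```text
pos [ 0.4199 -0.2698  0.0572] th 0.0542 j6 0.75 F [ 0.5  0.3 -0.4] w 29.5 t 28.43
spin -0.0122 shift [ 0.0594 -0.6733 -0.2146]
```

Call:
apply_moves --targets '[[[0,0,-0.2],-0.0122],[[0,0,-0.1],0],[[0.015,-0.1683,0],0],[[0.015,-0.1683,0],0],[[0.015,-0.1683,0],0],[[0.014,-0.1683,0],0],[[0,0,0.085],0],[[0,0,0],0],[[0,0,0],0]]'

```text
clock: 29.55
position: [0.4201, -0.1344, 0.0984]
ee_rot: [[0.996, 0.092, -0.017], [0.092, -0.996, -0.016], [-0.019, 0.014, -1.0]]
contact_force: [0.6, 0.1, 0.8]
grip_width: 0.316
grasp_force: 30.0
```

Run:
```python
from h import *
w=cam("wrist"); np.save("w7.npy",w,allow_pickle=True)
cv2.imwrite("pics/w7x.png",cv2.resize(w["img"][0:300,120:392,::-1],(544,600),interpolation=cv2.INTER_CUBIC))
go(.420,-.1340,.0982,.0925)
```

```text
pos [ 0.4202 -0.1346  0.0986] th 0.0919 j6 0.94 F [ 0.2 -0.4 -0.3] w 29.9 t 29.6
spin -0.0002 shift [-0.0008 -0.0032  0.0018]
```

View pics/w7x.png

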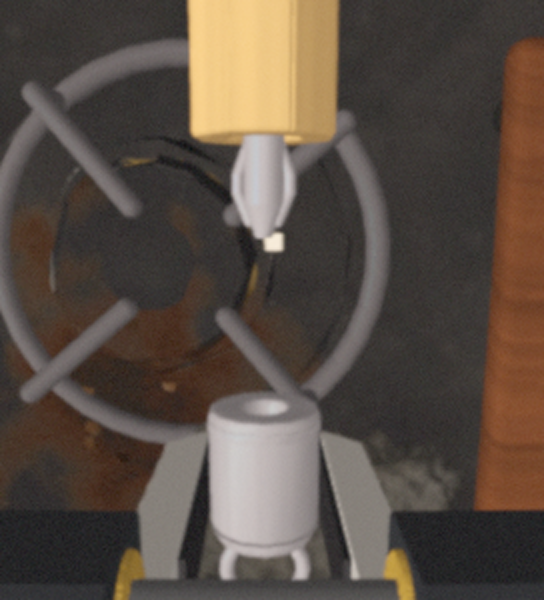

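The cap's mouth, (267,407), faces the rod's point at (263,237), and the grip sits square with the leaves free. I advance and press gently.

Call:
apply_moves --targets '[[[0.05,-0.003,0.0015],0],[[0.05,0,-0.001],0],[[0.05,0,-0.001],0],[[0.04,0,-0.0008],0],[[0.02,0,-0.0004],0],[[0,0,0],0]]'

```text
clock: 30.35
position: [0.4618, -0.1295, 0.0974]
ee_rot: [[0.996, 0.093, -0.018], [0.093, -0.996, -0.015], [-0.019, 0.014, -1.0]]
contact_force: [-0.3, -0.2, -0.8]
grip_width: 0.316
grasp_force: 30.0
```

Call:
apply_moves --targets '[[[0.015,0,-0.0003],0],[[0.01,0,-0.0003],0],[[0,0,0],0]]'

```text
clock: 30.72
position: [0.4667, -0.1291, 0.0976]
ee_rot: [[0.996, 0.093, -0.018], [0.092, -0.996, -0.015], [-0.019, 0.014, -1.0]]
contact_force: [-1.0, -0.5, -0.3]
grip_width: 0.317
grasp_force: 30.0
```

Call:
apply_moves --targets '[[[0.01,0.001,-0.003],0],[[0.01,0,-0.0002],0],[[0,0,0],0]]'

```text
clock: 31.1
position: [0.4707, -0.1289, 0.0981]
ee_rot: [[0.996, 0.093, -0.018], [0.092, -0.996, -0.015], [-0.019, 0.014, -1.0]]
contact_force: [-0.2, 0.3, -0.1]
grip_width: 0.314
grasp_force: 30.0
```

Call:
apply_moves --targets '[[[0.01,0,-0.0002],0],[[0.01,0,-0.0002],0],[[0,0,0],0]]'

```text
clock: 31.48
position: [0.4747, -0.1288, 0.098]
ee_rot: [[0.996, 0.093, -0.018], [0.092, -0.996, -0.016], [-0.019, 0.014, -1.0]]
contact_force: [-0.8, -2.5, -0.7]
grip_width: 0.317
grasp_force: 30.0
```

Call:
apply_moves --targets '[[[0.01,0.002,-0.0002],0],[[0.01,0,-0.0002],0],[[0,0,0],0]]'

```text
clock: 31.85
position: [0.477, -0.1284, 0.0974]
ee_rot: [[0.995, 0.093, -0.023], [0.093, -0.996, -0.015], [-0.024, 0.013, -1.0]]
contact_force: [-8.0, -2.9, 1.1]
grip_width: 0.32
grasp_force: 30.0
```

Call:
apply_moves --targets '[[[0.01,0.001,-0.0002],0],[[0,0,0],0]]'

```text
clock: 32.1
position: [0.4811, -0.1284, 0.0979]
ee_rot: [[0.996, 0.092, -0.017], [0.092, -0.996, -0.015], [-0.018, 0.013, -1.0]]
contact_force: [0.2, -0.3, -2.7]
grip_width: 0.313
grasp_force: 30.0
```

Call:
apply_moves --targets '[[[0.01,0.001,-0.0002],0],[[0.01,0,-0.0002],0],[[0,0,0],0]]'

```text
clock: 32.48
position: [0.4846, -0.1282, 0.0979]
ee_rot: [[0.996, 0.093, -0.018], [0.092, -0.996, -0.015], [-0.019, 0.013, -1.0]]
contact_force: [-2.4, -0.6, -1.9]
grip_width: 0.318
grasp_force: 30.0
```

Call:
apply_moves --targets '[[[0.01,0,-0.0002],0],[[0.005,0,-0.0002],0],[[0,0,0],0]]'

```text
clock: 32.85
position: [0.4875, -0.128, 0.098]
ee_rot: [[0.996, 0.093, -0.018], [0.092, -0.996, -0.015], [-0.019, 0.013, -1.0]]
contact_force: [-4.4, -0.6, -0.4]
grip_width: 0.315
grasp_force: 30.0
```

Call:
apply_moves --targets '[[[0.01,0,-0.0002],0],[[0,0,0],0]]'

```text
clock: 33.1
position: [0.4876, -0.128, 0.0978]
ee_rot: [[0.995, 0.093, -0.024], [0.093, -0.996, -0.015], [-0.025, 0.013, -1.0]]
contact_force: [-12.4, -1.8, 4.4]
grip_width: 0.316
grasp_force: 30.0
```

Call:
apply_moves --targets '[[[0.008,0,-0.0002],0],[[0,0,0],0]]'

```text
clock: 33.35
position: [0.4876, -0.1279, 0.0977]
ee_rot: [[0.995, 0.093, -0.028], [0.093, -0.996, -0.015], [-0.029, 0.012, -0.999]]
contact_force: [-18.2, -2.2, 7.7]
grip_width: 0.315
grasp_force: 30.0
```

Call:
apply_moves --targets '[[[-0.015,0,0],0],[[0,0,0],0]]'

```text
clock: 33.6
position: [0.4876, -0.128, 0.0979]
ee_rot: [[0.996, 0.092, -0.019], [0.092, -0.996, -0.015], [-0.02, 0.013, -1.0]]
contact_force: [-5.3, -1.2, -0.1]
grip_width: 0.316
grasp_force: 30.0
```

Run:
```python
from h import *
w=cam("wrist"); s=cam("scene"); t=cam("top"); np.save("w8.npy",w,allow_pickle=True)
a=cv2.resize(w["img"][0:290,190:330],(290,600),interpolation=cv2.INTER_CUBIC)
b=cv2.resize(s["img"][125:200,140:240],(500,375),interpolation=cv2.INTER_CUBIC)
d=cv2.resize(t["img"][155:200,170:230],(500,225),interpolation=cv2.INTER_CUBIC)
cv2.imwrite("pics/fin.png",np.hstack([a,np.vstack([b,d])])[:,:,::-1])
go(.4876,-.128,.098,.0925)
```

```text
pos [ 0.4876 -0.128   0.0979] th 0.0925 j6 1.02 F [-6.6 -0.5  0.1] w 29.7 t 33.75
spin -0.0 shift [ 0.0002  0.0001 -0.0003]
```

View pics/fin.png

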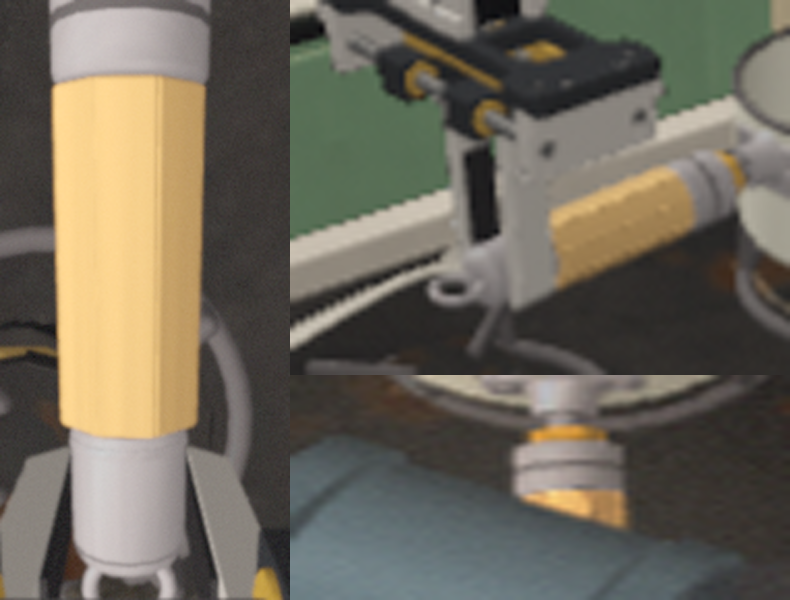

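The left panel shows the cap flush on the grip at (130,435) and the grip flush on the collar at (130,80). The lower right panel shows the collar flush on the brass nut at (568,440). I ease off, release and lift.

Call:
apply_moves --targets '[[[-0.004,0,0],0],[[0,0,0],0]]'

```text
clock: 34.0
position: [0.4875, -0.1281, 0.098]
ee_rot: [[0.996, 0.092, -0.017], [0.092, -0.996, -0.015], [-0.019, 0.014, -1.0]]
contact_force: [-2.7, -0.7, -3.2]
grip_width: 0.319
grasp_force: 30.0
```

Call:
apply_moves --targets '[[[0,0,0],0],[[0,0,0],0],[[0,0,0],0],[[0,0,-0.1],0],[[0,0,-0.2],0],[[0,0,-0.2],0],[[0,0,-0.1],0],[[0,0,0],0],[[0,0,0],0]]' --hand 0.64

```text
clock: 35.12
position: [0.4891, -0.1261, 0.217]
ee_rot: [[0.996, 0.093, -0.019], [0.092, -0.996, -0.015], [-0.02, 0.013, -1.0]]
contact_force: [1.2, 0.1, 0.1]
grip_width: 0.639
grasp_force: 0.0
```

Run:
```python
from h import *
w=cam("wrist"); save(w,"w9"); t=cam("top"); save(t,"t9")
# cap-grip-collar boundaries along the rod in the top view: colour profile
k=lambda x:-.1178+.091*(x-.5972)
for x in np.arange(.444,.63,.004):
    u=proj(t,[[x,k(x),.126]])[0].round().astype(int); print(round(x,3),t["img"][u[1],u[0]],end="; ")
for q in["cap","grip","collar"]:
    print(q,[(round(d["p"],2),(np.array(d["rect"])*[512,384,512,384]).round(0).tolist()) for d in robot.search_frame(q,"wrist")[:1]])
go(.4876,-.128,.2,.0925)
```

```text
0.444 [83 75 71]; 0.448 [134 122 118]; 0.452 [39 35 33]; 0.456 [48 43 40]; 0.46 [40 39 36]; 0.464 [61 57 55]; 0.468 [105 103  97]; 0.472 [169 157 150]; 0.476 [162 149 149]; 0.48 [168 156 152]; 0.484 [168 156 154]; 0.488 [171 159 155]; 0.492 [154 143 139]; 0.496 [55 59 64]; 0.5 [53 57 61]; 0.504 [58 61 66]; 0.508 [55 63 66]; 0.512 [68 77 81]; 0.516 [73 82 88]; 0.52 [69 73 76]; 0.524 [70 76 81]; 0.528 [72 83 86]; 0.532 [76 84 89]; 0.536 [72 82 85]; 0.54 [ 85  96 101]; 0.544 [ 96 108 114]; 0.548 [ 99 114 117]; 0.552 [ 98 112 117]; 0.556 [ 99 112 115]; 0.56 [101 112 115]; 0.564 [ 98 111 116]; 0.568 [ 97 110 113]; 0.572 [ 95 105 111]; 0.576 [ 86  96 100]; 0.58 [77 84 86]; 0.584 [80 89 93]; 0.588 [81 91 94]; 0.592 [77 82 86]; 0.596 [69 77 79]; 0.6 [66 73 73]; 0.604 [104 101  99]; 0.608 [173 162 158]; 0.612 [175 162 156]; 0.616 [172 153 138]; 0.62 [219 158  60]; 0.624 [204 154  90]; 0.628 [157 145 140]; cap [(0.64, [234.0, 165.0, 269.0, 230.0])]
grip [(0.57, [233.0, 67.0, 273.0, 166.0])]
collar [(0.9, [232.0, 32.0, 276.0, 69.0])]
pos [ 0.4891 -0.1261  0.2171] th 0.0924 j6 1.02 F [-0.2 -0.1 -0.2] w 60.1 t 35.38
spin -0.0 shift [-0.0067  0.0075  0.086 ]
```

```bash
python3 -c "
from cell import robot
print(robot.sign_off())"
```

```text
the job is handed in; nothing more can be done
None
```

The handle is back together and handed in at about 35 s: collar, grip and cap are pressed home against the brass nut, with no gap visible in the last camera pictures, and the gripper has let go and lifted clear. Early on, the last joint reached the end of its range (-2.7405 rad read, limit -2.74) before I backed it off, and I do not know whether the judge counts that.

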